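# Turn the sample carousel and dip the probe in the beaker

## Task

Get the meter's probe ready for the next sample: push the sample carousel round by its scalloped rim until the one open beaker stands centred under the raised probe, then press the probe holder down its rod as far as it goes, so that the probe hangs in the middle of the beaker, and take the hand away. Turn the carousel only by pushing its rim: do not touch, lift or tip the beaker and the capped bottles standing in it, keep the probe from knocking against any of them, and leave the other things on the bench where they are.

Things in the scene. Friction and masses are not known exactly. Their poses are not given: they have to be found in the camera images.
- stand: fixed white stand: 12 mm thick round foot (216 mm across) under the carousel; a tongue runs along its +x to an upright rod (13 mm thick, 324 mm high) 170 mm from the origin. Origin on the bench on the carousel's axis, z up. The probe hangs on the +x line, 82 mm from the axis; its holder reaches from the rod over it to 25 mm from the axis. Place and yaw vary.
- carousel: grey carousel, turns endlessly both ways about the vertical axis, no detents, drag 0.1 N m; stops when the push ends. Origin on the axis at its underside, 16 mm above the bench; top 60 mm above that. Six wells (66 mm round cups, 56 mm inside, floor 10 mm above the origin) centred 82 mm from the axis at 0, 60, 120.. degrees from its +x. Scalloped rim: six lobes reaching 115 mm from the axis.
- rim_hollow (a point): point at rim top height in one of the six open hollows between the lobes, 105 mm from the axis at 30 degrees from the carousel's +x; the others lie at 90, 150, 210.. degrees. A hollow is about 40 mm wide here and its bottom is 76 mm from the axis. A fingertip lowered in it 15 to 40 mm pushes the next lobe round. Below is the stand's foot or the bench.
- beaker: the open beaker, white plastic, 52 mm across, 72 mm high, wall 2.5 mm, stands loose in one of the wells with about 22 mm of it showing above the carousel. The only open vessel. Origin at the centre of its underside.
- bottle_a: capped white bottle, 51 mm across, 74 mm high, loose in a well with about 24 mm showing. Origin at the centre of its underside.
- bottle_b: capped white bottle like bottle_a, in another well.
- bottle_c: capped white bottle like bottle_a, in another well. Two of the six wells are empty; which vessel stands in which of the other four wells differs from run to run.
- probe_tip (a point): lower end of the black probe (12 mm thick) that hangs plumb in the grey holder; with the holder up it is 125 mm above the bench, clear of all vessels; with the holder fully down, 45 mm.
- press_pad (a point): middle of the flat free end of the holder's top, where it is pressed: on the stand's +x line, 37 mm from the probe's axis on the side away from the rod, 20 mm from the free end; the holder is 46 mm wide there. On the top face, 244 mm above the bench with the holder up, 164 mm when down. The probe's cap stands 16 mm above this face, radius 11 mm.
- probe_slide (a joint): how far the holder has been pushed down its rod, in m: 0 raised (the start), 0.08 fully down on its stop. A friction clamp: it needs about 4 N of downward push and stays where it is left.
- meter: bench meter with keypad and screen, 190 x 130 mm, about 45 mm high, stands loose to the left of the stand; leave it alone. Origin at the centre of its underside.
- cylinder: clear measuring cylinder, 30 mm across on a 64 mm foot, 136 mm high, to the right of the stand; leave it alone. Origin at the centre of its underside.
- reagent: amber reagent bottle with black cap, 70 mm across, 150 mm high, to the right of the stand; leave it alone. Origin at the centre of its underside.
Mind the look-alikes: they are no part of the job. Leave any green or orange look-alike of the bottle_a alone.

How it is judged (in metres and radians):
On the way, in this order (a step that is already met when the one before it is completed fails the run):
1. the open beaker stands still under the raised probe, within 10 mm of its axis (horizontal distance between beaker and probe_tip below 0.01 m and angular speed of carousel below 0.05 rad/s and value of joint probe_slide below 0.01 m), for 0.2 s.
2. the holder is pressed fully down, the probe in the beaker (horizontal distance between beaker and probe_tip below 0.01 m and value of joint probe_slide above 0.076 m), for 0.2 s.
At the end, for the whole second after the job is handed in: The probe holder is down within 4 mm of its stop, the probe's axis within 10 mm of the beaker's centre, the carousel at rest, and the beaker and all three bottles still sit upright on the floors of their wells (all of step 2 and angular speed of carousel below 0.05 rad/s and z of each of beaker, bottle_a, bottle_b, bottle_c in the frame of carousel below 0.014 m and angle between each of beaker, bottle_a, bottle_b, bottle_c's own z axis and vertical below 0.15 rad); the robot touches nothing.
It fails at once if the beaker or a bottle is lifted more than 10 mm from its well's floor or tipped by more than 0.25 rad (z of any of beaker, bottle_a, bottle_b, bottle_c in the frame of carousel above 0.02 m or angle between any of beaker, bottle_a, bottle_b, bottle_c's own z axis and vertical above 0.25 rad).
It fails at once if the hand or arm pushes the beaker or a bottle with more than 2 N (contact force between any of the fingers, the arm and beaker above 2 N or contact force between any of the fingers, the arm and bottle_a above 2 N or contact force between any of the fingers, the arm and bottle_b above 2 N or contact force between any of the fingers, the arm and bottle_c above 2 N).
It fails at once if the probe or its holder knocks against the beaker or a bottle with more than 3 N (contact force between probe_slide and beaker above 3 N or contact force between probe_slide and bottle_a above 3 N or contact force between probe_slide and bottle_b above 3 N or contact force between probe_slide and bottle_c above 3 N).
It fails at once if another thing on the bench is moved more than 20 mm or tipped (distance of any of meter, cylinder, reagent from where it was at the start of the episode above 0.02 m or angle between any of meter, cylinder, reagent's own z axis and vertical above 0.3 rad).
It also fails if it takes over 67 s, if anything falls off the work surface, if the arm or the gripper's body presses on something with over 40 N, if the wrist force passes 120 N, or if a joint passes its speed limit or range.

## Robot

A 6-joint arm with a two-finger parallel gripper is mounted at the origin on the work surface. World frame = base frame: x ahead of the robot, y to its left, z up, the work surface at z = 0. Lengths are in mm, angles in rad, forces in N, time in s.
With the tool pointing down it reaches from about 275 to 750 mm from the base axis. Payload 10.2 kg.
Tool frame: the origin (TCP) lies between the finger pads; the fingertips stand 11 mm ahead of it and the grasp point (between the pads) lies 8 mm behind it (ctrl.nose_length is the distance from the TCP to the fingertips, in mm); x points along the fingers, y is the direction in which the jaws open and shut, and the axes are right-handed (so a half turn about x gives the same grasp; the last joint's range is limited). The gripper opens to 85 mm and grips with 20 to 120 N. Pads are 22 mm wide; open, the fingers measure 114 mm over their backs; the gripper's body (76 mm by 85 mm) begins 54 mm behind the grasp point. The pads swing forward as they close: fully open they stand 13 mm farther back than shut.
Start: joints at [0.964, 0.313, 1.498, -0, 1.331, -0.223], TCP at [196.597, 486.807, 242.294] pointing down, gripper open.
Joint ranges: [-2.94, 2.94], [-0.97, 2.17], [0.19, 2.56], [-1.23, 4.37], [0.02, 3.11], [-2.88, 2.88]. Speed limits (rad/s): [2.39, 2.39, 3.01, 3.14, 3.14, 3.14].

## Interface

Orientations are given as a unit quaternion [w, x, y, z].
In Python, from rig import ctrl, capture, ticket gives the robot as it stands.
- The arm moves only by the tool step_arm, never from a script. Its argument "commands" is a list of rows, each a list of 2 entries, a list of its own where there are three numbers: the shift along the world's x, y, z normalised to -1 to 1, where 1 is 0.04 m, then the turn about the world's z normalised to -1 to 1, where 1 is 180 degrees. A call has 1 to 5 rows; each row shifts and turns the commanded pose from where the row before left it; what a row does not reach is not made up. A row lasts 1/10 s, in which the tool goes at most 50 mm and 8.59 degrees, less where a joint would pass 70% of its speed; a pose out of reach is approached as far as the arm can. A call with a number of a shift or a turn outside -1 to 1 is refused whole. A call with a gripper value outside its range is refused whole. "gripper" is the closure, from -1 (fully open) to 1 (shut), so that 0 is half open, set as the call begins (left out, the last holds). The fingers move at their own pace and stop on an object; "force" is the grip in N (left out, the last holds). Time passes only in rows, so rows that do not move let the fingers close. It gives the time, the measured TCP pose, the force and the opening at its end, in the units of the state.
- ctrl.sense(): the state, without advancing time (a new reading comes with each control period).
- capture(name): name is "side" or "top"; returns a dict with "image" (384x512x3 uint8, blue, green, red), "fov_y" (degrees; the focal length in pixels is half the picture's height over the tangent of half this angle, whatever the lens; pixels are square), "cx", "cy" (the principal point, pixels), "origin" and "orientation" of the camera in the world. Camera axes: x right, y down, z forward; pixel columns grow to the right and rows downward; lengths in mm; the calibration is good to about 2 mm. A picture is of the moment at which its call begins. There is no depth.
- ticket.finish_job(): hands the job in, once; it reports no verdict.
The state is a dict: "time_s": time; "joints": joint angles; "dq": joint speeds; "tau": joint torques, N m; "eef_pos": TCP position; "ee_rot": TCP orientation; "force": force on the tool from outside, world axes, zero at the start; "wrist_torque": the same for the moment, N m; "grip_width": opening from 0.0 (shut) to 1.0 (fully open).
Only numpy, scipy, OpenCV 4.12 (cv2) and the standard library are available. Lean on these libraries where they do the work, as an engineer would, in place of code of your own. Each camera call takes 0.05 s, during which the arm holds its last target.

## Working session

There is one attempt and no reset: what is moved stays moved. The work goes in short steps, Python scripts to look and compute and a tool call to move; the robot and the scene stay as the last step left them, time stands still between calls to the robot, and variables do not carry over. Pictures are saved under pics/ and viewed, and the job is handed in when it is done.

Besides the shell and the picture viewer there is one more tool, called after "Request:" by a JSON object that holds its "fn" and its "kwargs". step_arm: Moves the arm, as the interface text tells. Its arguments: {"type":"object","properties":{"commands":{"type":"array","items":{"type":"array"}},"gripper":{"type":"number"},"force":{"type":"number"}},"required":["commands"]}

```bash
ls; mkdir -p pics; python3 - <<'E'
from rig import ctrl,capture
import cv2
print(ctrl.sense(), ctrl.nose_length)
for n in("side","top"):
    c=capture(n); cv2.imwrite(f"pics/{n}0.png",c["image"]); c.pop("image"); print(n,c)
E
```

```text
pics
{'time_s': 0.0, 'joints': array([ 9.63587547e-01,  3.13452396e-01,  1.49845841e+00,  2.13514364e-05,
        1.33099599e+00, -2.23387533e-01]), 'dq': array([ 0.00056482,  0.00031935, -0.00060701, -0.0025856 ,  0.00135642,
        0.00113352]), 'tau': array([ 2.01480134e-04, -4.12270725e+01, -2.59739524e+01, -1.57718373e-04,
        4.25507053e-03,  1.94301117e-05]), 'eef_pos': array([196.44970517, 486.5915952 , 241.72581315]), 'ee_rot': array([ 0.69393078,  0.13444943,  0.69431911, -0.13529376]), 'force': array([0.24154719, 0.34729564, 0.33164672]), 'wrist_torque': array([4.58966715e-05, 1.49691526e-02, 1.76240201e-04]), 'grip_width': 1.0006504904895805} 11.0
side {'fov_y': 52.367106202317004, 'cx': 255.00386531936115, 'cy': 190.8727614917786, 'origin': array([ 427.26163312,  883.16108611, 1063.43370184]), 'orientation': array([ 0.02766322, -0.04979535,  0.91927446, -0.38947354])}
top {'fov_y': 55.867255468635264, 'cx': 255.22668894161993, 'cy': 184.9516498828433, 'origin': array([ 398.82013634,    2.71808597, 1051.46035069]), 'orientation': array([-0.04913776,  0.70854974, -0.70129162,  0.06109669])}
```

View pics/side0.png

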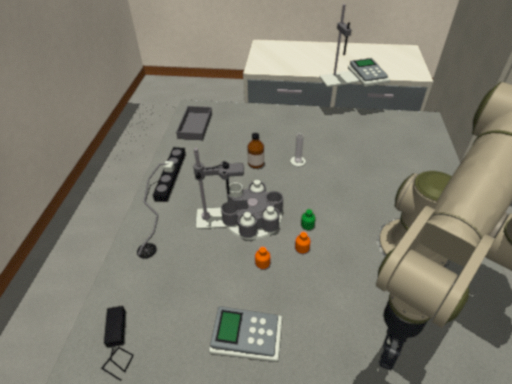

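View pics/top0.png

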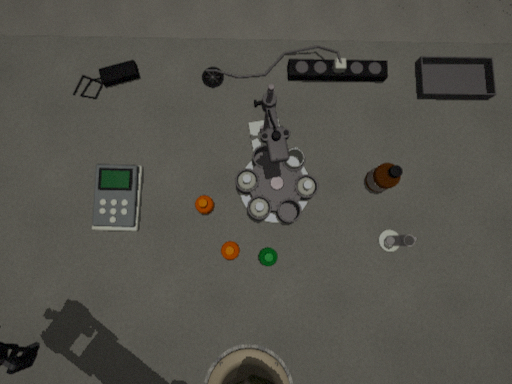

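```bash
python3 - <<'E'
import cv2
a=cv2.imread("pics/top0.png"); 
cv2.imwrite("pics/topz.png",cv2.resize(a[40:240,150:400],None,fx=3,fy=3,interpolation=cv2.INTER_CUBIC))
a=cv2.imread("pics/side0.png"); 
cv2.imwrite("pics/sidez.png",cv2.resize(a[170:370,150:400],None,fx=3,fy=3,interpolation=cv2.INTER_CUBIC))
E
```

```text
(no output)
```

View pics/topz.png

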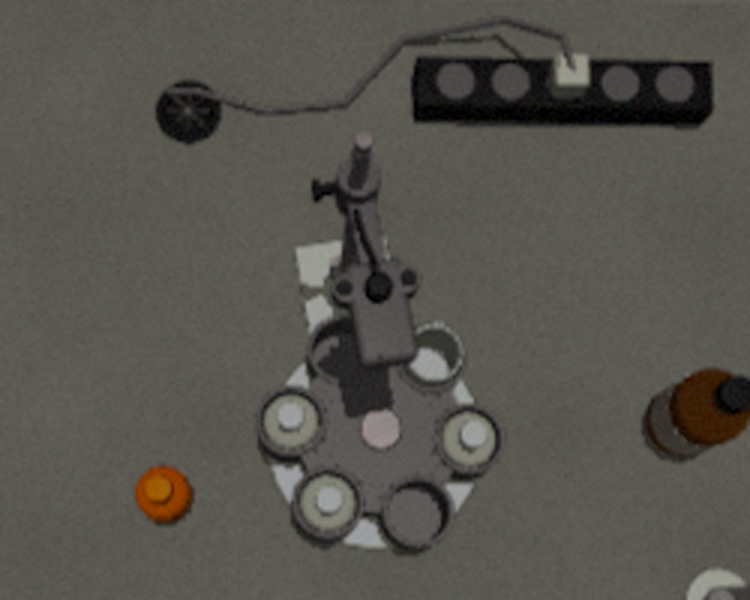

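```bash
python3 - <<'E'
import cv2
a=cv2.imread("pics/side0.png"); 
cv2.imwrite("pics/sidez2.png",cv2.resize(a[140:280,170:340],None,fx=4.5,fy=4,interpolation=cv2.INTER_CUBIC))
E
```

```text
(no output)
```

View pics/sidez2.png

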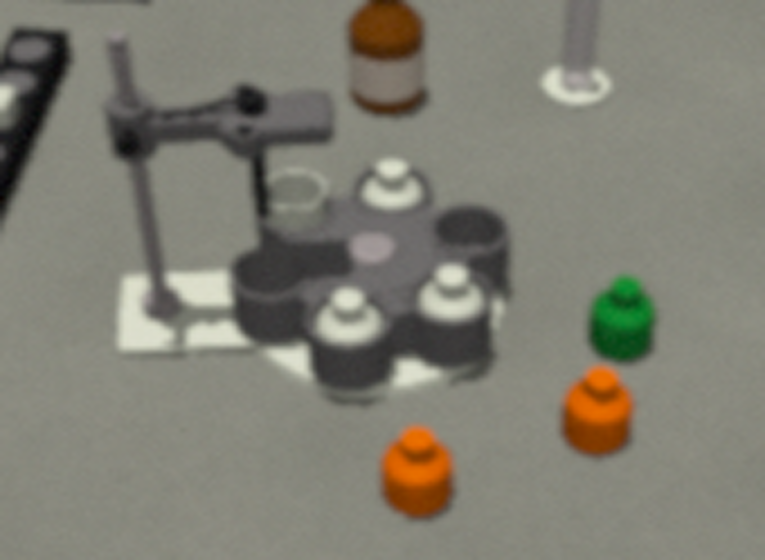

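The beaker, the only open white rim, is at top-view px (294,157). White-capped bottles are at about (247,181), (259,207) and (307,186), and the empty wells at (263,156) and (288,212). The orange and green look-alikes stand outside the carousel. Next I'll measure.

```bash
cat > h.py <<'E'
import numpy as np
from scipy.spatial.transform import Rotation as R
from rig import ctrl,capture
import cv2
def cal(c):
    h=c["image"].shape[0]; f=h/2/np.tan(np.radians(c["fov_y"]/2)); q=c["orientation"]
    return f,c["cx"],c["cy"],c["origin"],R.from_quat([q[1],q[2],q[3],q[0]]).as_matrix()
def ray(c,u,v):
    f,cx,cy,o,M=cal(c); return o,M@np.array([(u-cx)/f,(v-cy)/f,1])
def onz(c,u,v,z):
    o,d=ray(c,u,v); return o+d*(z-o[2])/d[2]
def proj(c,p):
    f,cx,cy,o,M=cal(c); q=M.T@(np.array(p,float)-o); return cx+f*q[0]/q[2],cy+f*q[1]/q[2]
def tri(c1,p1,c2,p2):
    o1,d1=ray(c1,*p1);o2,d2=ray(c2,*p2)
    t=np.linalg.lstsq(np.c_[d1,-d2],o2-o1,rcond=None)[0]
    a=o1+d1*t[0];b=o2+d2*t[1]; return (a+b)/2,np.linalg.norm(a-b)
E
python3 - <<'E'
from h import *
np.set_printoptions(precision=1,suppress=True)
T=capture("top");S=capture("side")
t=lambda x,y:(150+x/3-.33,40+y/3-.33)
s=lambda x,y:(170+x/4.5-.4,140+y/4-.4)
print("hub",onz(T,*t(380,428),76),onz(S,*s(372,248),76))
print("hub tri",tri(T,t(380,428),S,s(372,248)))
print("rodtop",onz(T,*t(363,140),324),onz(S,*s(118,40),324))
print("probecap",onz(T,*t(378,286),260), tri(T,t(378,286),S,s(247,98)))
print("beaker",onz(T,*t(433,352),98),onz(S,*s(297,189),98))
for n,p in dict(e1=(338,347),e2=(414,515)).items(): print(n,onz(T,*t(*p),76))
for n,p in dict(b1=(290,417),b2=(329,500),b3=(474,436)).items(): print(n,onz(T,*t(*p),100))
print(onz(S,*s(271,270),76),onz(S,*s(471,227),76))
E
```

```text
hub [560.3 -70.8  76. ] [558.1 -74.9  76. ]
hub tri (array([558.5, -70.4,  80.9]), np.float64(2.0432897134144494))
rodtop [726.  -40.1 324. ] [723.9 -38.3 324. ]
probecap [638.4 -55.4 260. ] (array([640.7, -55.7, 257.8]), np.float64(3.0199879747766283))
beaker [ 626.6 -117.    98. ] [ 623.6 -121.2   98. ]
e1 [635.5 -32.1  76. ]
e2 [ 481.3 -101.4   76. ]
b1 [565.3  11.1 100. ]
b2 [491.7 -24.1 100. ]
b3 [ 550.1 -152.6  100. ]
[632.9 -40.3  76. ] [ 482.7 -109.1   76. ]
```

Measurements agree: axis (558.5,-71), stand yaw 10.8°, beaker at -35° and probe at about (639,-55). The carousel needs +46° (CCW). I'll push the empty well's lobe, now at 205°, from the hollow at 175°, since it's on the robot's side and away from the vessels.

```bash
python3 - <<'E'
from h import *
q=ctrl.sense()["ee_rot"];print(R.from_quat([q[1],q[2],q[3],q[0]]).as_matrix().round(3))
for a in (175,170,221,227):
  print(a,[ (558.5+r*np.cos(np.radians(a)),-71+r*np.sin(np.radians(a))) for r in(105,110)])
E
```

```text
[[-0.     0.374  0.927]
 [-0.001  0.927 -0.374]
 [-1.    -0.001 -0.   ]]
175 [(np.float64(453.8995567003667), np.float64(-61.84864701149589)), (np.float64(448.918583209908), np.float64(-61.4128682977576))]
170 [(np.float64(455.09518593371814), np.float64(-52.766941344972324)), (np.float64(450.1711471686571), np.float64(-51.89870045663767))]
221 [(np.float64(479.2554940766089), np.float64(-139.88619804400324)), (np.float64(475.48194617549507), np.float64(-143.16649318895577))]
227 [(np.float64(486.89017219343765), np.float64(-147.7921386700129)), (np.float64(483.4801803931251), np.float64(-151.44890717810875))]
```

Request:
{"fn": "step_arm", "kwargs": {"commands": [[[0.4,-0.9,0.2],0],[[0.4,-0.9,0],0],[[0.4,-0.9,0],0],[[0.4,-0.9,0],0],[[0.4,-0.9,0],0]], "gripper": 1}}

```text
time_s: 0.7
eef_pos: [276.8, 305.4, 250.2]
ee_rot: [0.694, 0.135, 0.694, -0.135]
force: [0.6, 0.1, 0.3]
grip_width: 0.146
```

Request:
{"fn": "step_arm", "kwargs": {"commands": [[[0.8,-0.9,0],-0.0445],[[0.8,-0.9,0],-0.0445],[[0.7,-0.9,0],-0.0445],[[0.6,-0.9,0],-0.0445],[[0.4,-0.9,0],-0.0445]]}}

```text
time_s: 1.2
eef_pos: [409.6, 125.0, 250.2]
ee_rot: [0.605, 0.366, 0.605, -0.366]
force: [0.6, 0.0, -0.4]
grip_width: -0.005
```

Request:
{"fn": "step_arm", "kwargs": {"commands": [[[0.35,-0.9,0],-0.0445],[[0.3,-0.9,0],0],[[0.2,-0.9,0],0],[[0.1,-0.9,0],0],[[0,-0.6,0],0]]}}

```text
time_s: 1.7
eef_pos: [446.7, -43.3, 250.1]
ee_rot: [0.579, 0.406, 0.579, -0.406]
force: [0.3, -0.1, -0.6]
grip_width: -0.002
```

Request:
{"fn": "step_arm", "kwargs": {"commands": [[[0.1,-0.35,-0.6],0],[[0,0,-0.8],0],[[0,0,-0.8],0],[[0,0,-0.6],0],[[0,0,0],0]]}}

```text
time_s: 2.2
eef_pos: [449.1, -54.7, 135.9]
ee_rot: [0.577, 0.405, 0.581, -0.406]
force: [0.4, -0.2, 0.9]
grip_width: 0.004
```

```bash
python3 - <<'E'
from h import *
print(ctrl.sense()["eef_pos"])
T=capture("top");S=capture("side")
cv2.imwrite("pics/t1.png",cv2.resize(T["image"][90:290,170:400],None,fx=3,fy=3,interpolation=cv2.INTER_CUBIC))
cv2.imwrite("pics/s1.png",cv2.resize(S["image"][140:280,190:360],None,fx=4.5,fy=4,interpolation=cv2.INTER_CUBIC))
E
```

```text
[449.10655291 -54.67741248 135.87192227]
```

View pics/t1.png

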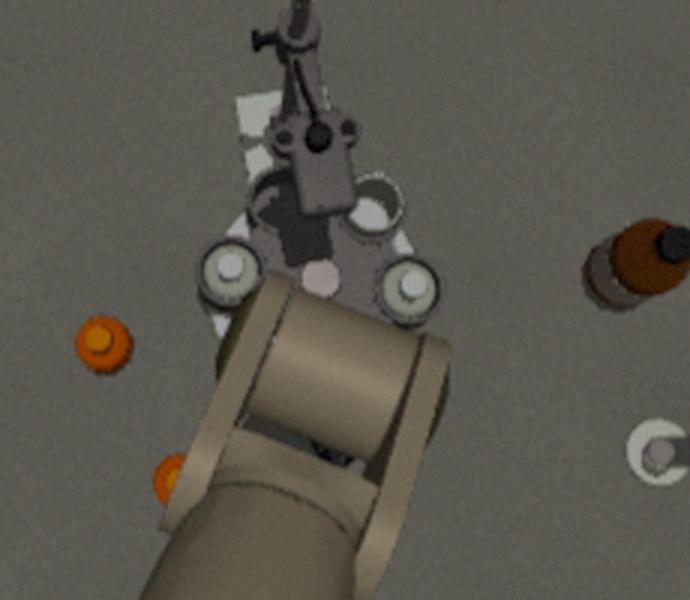

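View pics/s1.png

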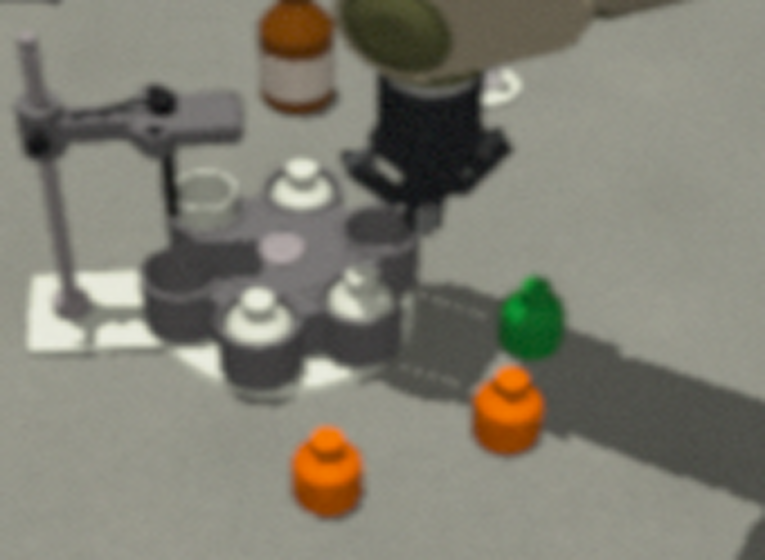

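Request:
{"fn": "step_arm", "kwargs": {"commands": [[[0.02,0,-0.5],0],[[0,0,-0.5],0],[[0,0,-0.5],0],[[0,0,-0.25],0],[[0,0,0],0]]}}

```text
time_s: 2.8
eef_pos: [451.5, -55.2, 68.5]
ee_rot: [0.579, 0.406, 0.579, -0.406]
force: [-0.0, -1.2, 0.8]
grip_width: 0.006
```

Request:
{"fn": "step_arm", "kwargs": {"commands": [[[-0.02,-0.19,0],0],[[-0.01,-0.19,0],0],[[0.01,-0.19,0],0],[[0.02,-0.19,0],0.01],[[0.03,-0.18,0],0.01]]}}

```text
time_s: 3.3
eef_pos: [452.7, -93.7, 68.7]
ee_rot: [0.592, 0.387, 0.591, -0.387]
force: [-0.4, 1.2, -0.3]
grip_width: -0.005
```

Request:
{"fn": "step_arm", "kwargs": {"commands": [[[0.045,-0.18,0],0.02],[[0.055,-0.18,0],0.02],[[0.07,-0.175,0],0.02],[[0.085,-0.17,0],0.02],[[0.095,-0.165,0],0.02]]}}

```text
time_s: 3.8
eef_pos: [466.6, -128.5, 68.7]
ee_rot: [0.645, 0.289, 0.645, -0.289]
force: [-1.8, 0.8, 1.1]
grip_width: 0.002
```

```bash
cat > look.py <<'E'
import sys
from h import *
n=sys.argv[1]
p=ctrl.sense()["eef_pos"]; print(p, np.hypot(p[0]-558.5,p[1]+71), np.degrees(np.arctan2(p[1]+71,p[0]-558.5)))
T=capture("top");S=capture("side")
cv2.imwrite(f"pics/t{n}.png",cv2.resize(T["image"][90:290,170:400],None,fx=3,fy=3,interpolation=cv2.INTER_CUBIC))
cv2.imwrite(f"pics/s{n}.png",cv2.resize(S["image"][140:280,190:360],None,fx=4.5,fy=4,interpolation=cv2.INTER_CUBIC))
E
python3 look.py 2
```

```text
[ 466.56956217 -128.51123991   68.65242916] 108.43776148835694 -147.9701005693758
```

View pics/t2.png

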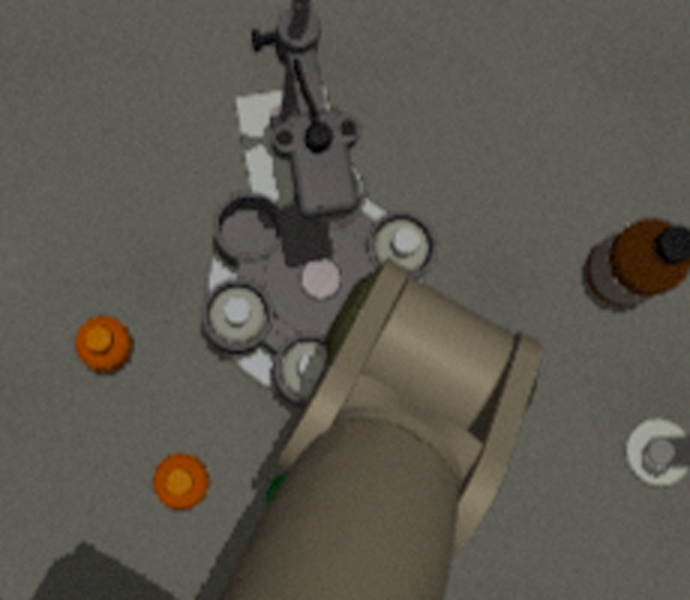

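View pics/s2.png

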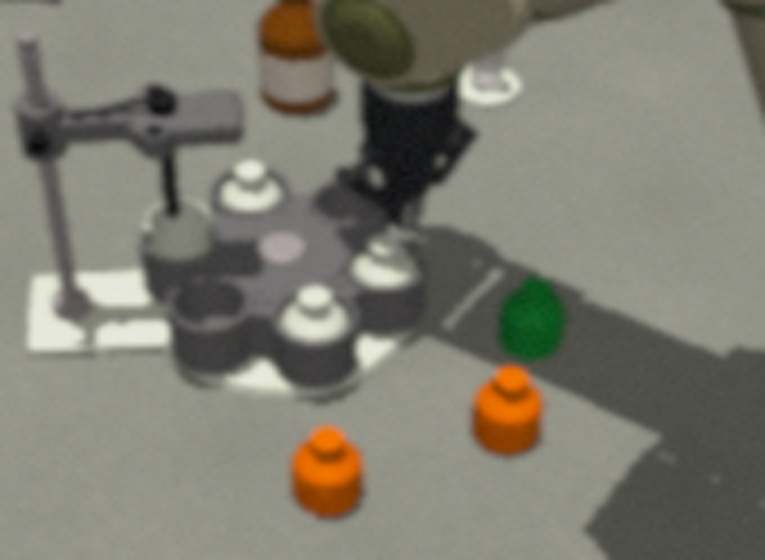

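Beaker is now nearly under the probe, with its rim centred at about crop (178,215) in the side view. I'll measure the angles.

```bash
cat > ang.py <<'E'
from h import *
def A(T,pts,z=100):
    for x,y in pts:
        p=onz(T,170+x/3-.33,90+y/3-.33,z); d=p[:2]-[558.5,-71]; print(p.round(1),np.hypot(*d).round(1),np.degrees(np.arctan2(d[1],d[0])).round(1))
E
python3 - <<'E'
from ang import *
T=capture("top");S=capture("side")
A(T,[(237,313),(406,241)]);A(T,[(248,230)],76)
g=T["image"]
p=onz(S,190+178/4.5-.4,140+214/4-.4,98);print(p)
cv2.imwrite("pics/c2.png",cv2.resize(S["image"][175:245,210:300],None,fx=8,fy=8,interpolation=cv2.INTER_CUBIC))
E
```

```text
[524.1   4.4 100. ] 82.9 114.5
[ 590.8 -146.   100. ] 81.7 -66.7
[604.1  -4.7  76. ] 80.4 55.5
[641.55049897 -87.09445451  98.        ]
```

View pics/c2.png

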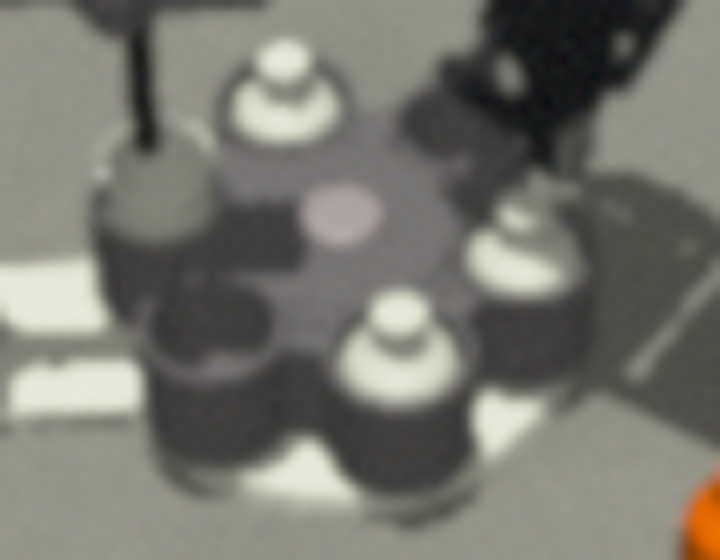

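Request:
{"fn": "step_arm", "kwargs": {"commands": [[[0.11,-0.16,0],0.02],[[0.125,-0.15,0],0.02],[[0.13,-0.145,0],0.02],[[0.07,-0.07,0],0.01],[[0,0,0],0]]}}

```text
time_s: 4.5
eef_pos: [484.1, -148.7, 68.4]
ee_rot: [0.673, 0.218, 0.673, -0.218]
force: [0.1, 0.4, -0.5]
grip_width: -0.001
```

```bash
python3 look.py 3
```

```text
[ 484.05763276 -148.74570458   68.3686174 ] 107.63856474323049 -133.75655450199662
```

View pics/t3.png

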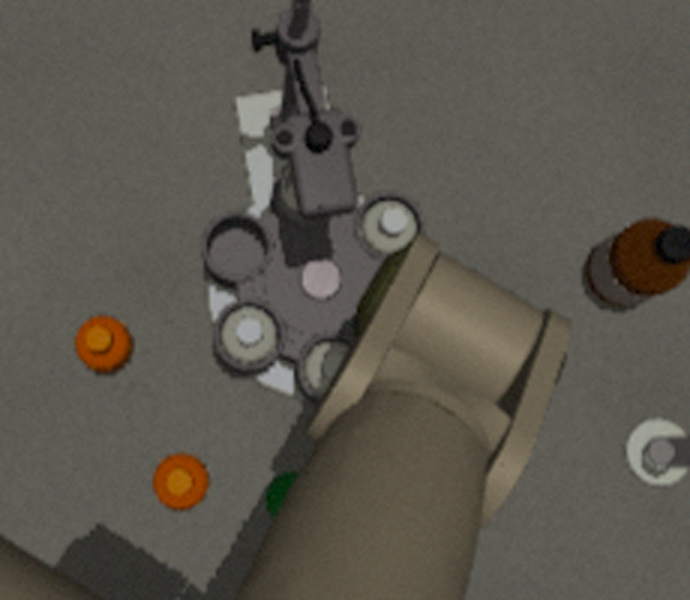

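View pics/s3.png

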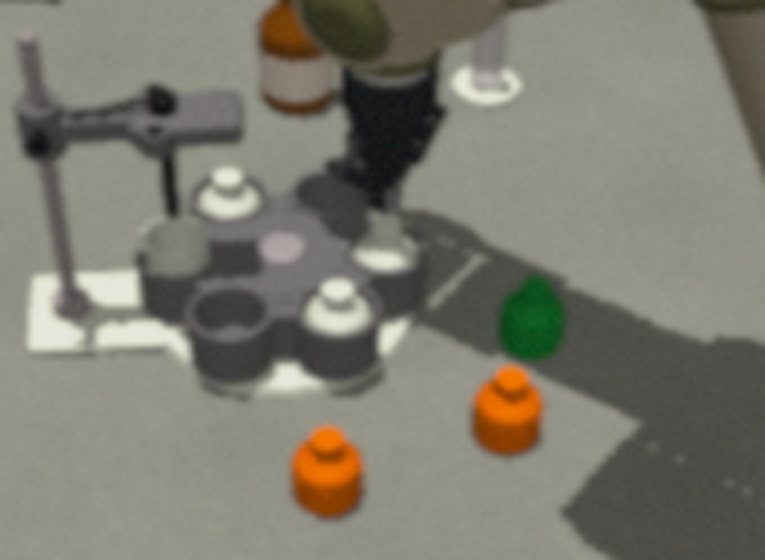

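```bash
python3 - <<'E'
from ang import *
T=capture("top");S=capture("side")
A(T,[(249,331),(393,220)]);A(T,[(236,249)],76)
E
```

```text
[508.3  -6.4 100. ] 81.9 127.8
[ 609.9 -134.6  100. ] 81.7 -51.1
[586.2   6.   76. ] 81.9 70.2
```

Request:
{"fn": "step_arm", "kwargs": {"commands": [[[0.025,-0.025,0],0],[[0.025,-0.025,0],0],[[0,0,0],0],[[0,0,0],0],[[0,0,0],0]]}}

```text
time_s: 5.2
eef_pos: [486.0, -150.6, 68.3]
ee_rot: [0.673, 0.218, 0.673, -0.218]
force: [-0.3, -0.1, 0.3]
grip_width: 0.002
```

Request:
{"fn": "step_arm", "kwargs": {"commands": [[[-0.06,0.055,0],0],[[-0.06,0.055,0],0],[[0,0,0.4],0],[[0,0,0.6],0],[[0,0,0.8],0]]}}

```text
time_s: 5.7
eef_pos: [480.4, -145.7, 140.3]
ee_rot: [0.672, 0.218, 0.674, -0.217]
force: [0.4, 0.0, 0.9]
grip_width: -0.001
```

Request:
{"fn": "step_arm", "kwargs": {"commands": [[[-0.7,0,0.8],0],[[-0.8,0,0.9],0],[[-0.8,0,0.9],0],[[-0.8,0,0.6],0],[[0,0,0],0]]}}

```text
time_s: 6.2
eef_pos: [355.8, -146.4, 271.3]
ee_rot: [0.675, 0.217, 0.671, -0.219]
force: [0.7, -0.3, -0.2]
grip_width: 0.0
```

```bash
python3 look.py 4
```

```text
[ 355.81283575 -146.38092505  271.32595592] 216.25071193551247 -159.59944265133345
```

View pics/t4.png

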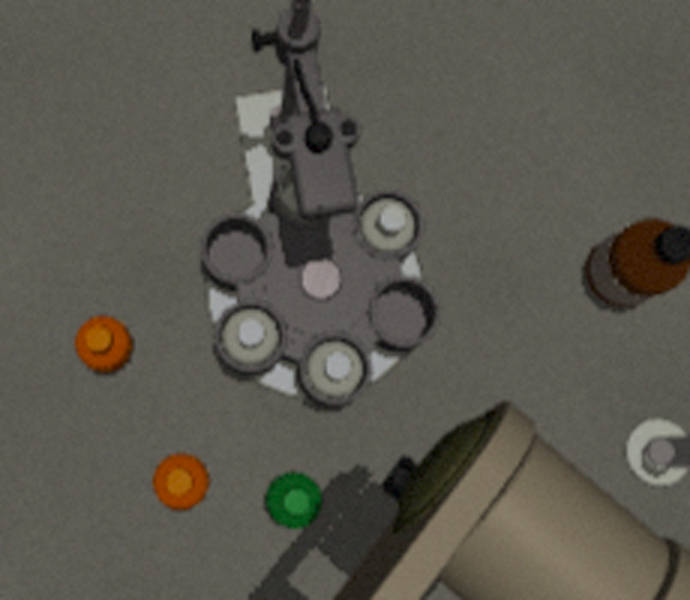

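View pics/s4.png

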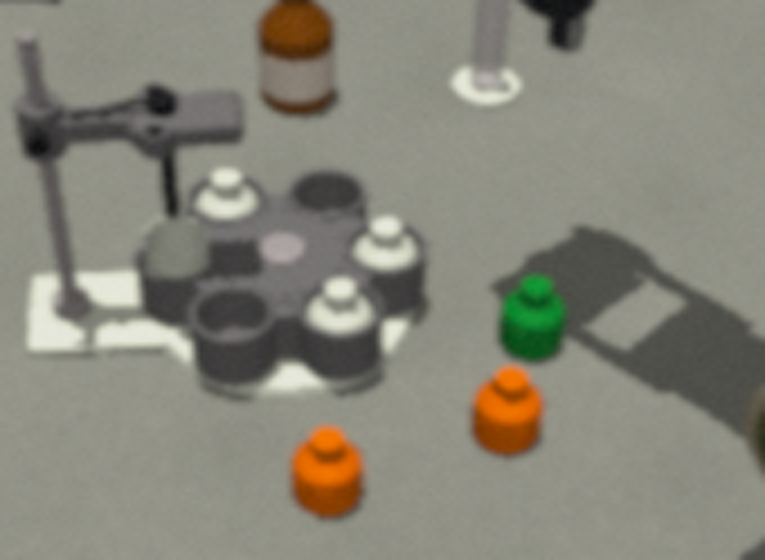

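```bash
python3 - <<'E'
from ang import *
T=capture("top");S=capture("side")
A(T,[(252,332),(391,219),(337,366)]);A(T,[(236,251),(402,315)],76)
T0=cv2.imread("pics/top0.png")
def caps(img):
    g=img.min(2); sub=g[90:230,225:330]; 
    m=(sub>np.percentile(sub,0)*0+150).astype(np.uint8)
    n,l,st,ce=cv2.connectedComponentsWithStats(m)
    for i in range(1,n):
        if st[i,4]>8:
            u,v=ce[i]+[225,90]; p=onz(T,u,v,100); d=p[:2]-[558.5,-71]
            print((u.round(1),v.round(1)),st[i,4],p.round(1),np.hypot(*d).round(1),np.degrees(np.arctan2(d[1],d[0])).round(1))
print(T0.max());caps(T0);print();caps(T["image"])
cv2.imwrite("pics/c4.png",cv2.resize(S["image"][160:230,205:295],None,fx=8,fy=8,interpolation=cv2.INTER_CUBIC))
E
```

```text
[507.4  -9.  100. ] 80.3 129.5
[ 610.7 -132.8  100. ] 80.9 -49.8
[478.2 -83.9 100. ] 81.3 -170.9
[584.4   6.   76. ] 81.3 71.4
[ 527.2 -145.3   76. ] 80.6 -112.9
163
(np.float64(255.3), np.float64(142.9)) 39 [663.8 -11.9 100. ] 120.8 29.3
(np.float64(292.9), np.float64(161.1)) 57 [ 614.9 -113.5  100. ] 70.6 -37.0
(np.float64(248.9), np.float64(165.8)) 17 [600.5   4.6 100. ] 86.5 60.9
(np.float64(303.5), np.float64(170.9)) 17 [ 588.2 -142.   100. ] 77.0 -67.3
(np.float64(246.3), np.float64(178.1)) 36 [566.7  11.2 100. ] 82.6 84.3
(np.float64(307.1), np.float64(184.4)) 34 [ 551.8 -151.1  100. ] 80.4 -94.7
(np.float64(245.1), np.float64(199.0)) 39 [510.8  13.6 100. ] 97.1 119.4
(np.float64(259.1), np.float64(206.0)) 39 [492.5 -23.5 100. ] 81.3 144.3
(np.float64(302.3), np.float64(203.6)) 24 [ 500.1 -137.8  100. ] 88.7 -131.2
(np.float64(271.0), np.float64(218.0)) 50 [461.3 -54.8 100. ] 98.5 170.6

(np.float64(254.7), np.float64(127.3)) 92 [707.7  -9.9 100. ] 161.2 22.3
(np.float64(255.9), np.float64(148.6)) 106 [648.1 -13.8 100. ] 106.3 32.6
(np.float64(300.2), np.float64(162.2)) 37 [ 611.9 -133.4  100. ] 82.2 -49.4
(np.float64(306.4), np.float64(178.3)) 17 [ 568.2 -149.5  100. ] 79.1 -82.9
(np.float64(242.5), np.float64(190.7)) 37 [532.9  20.9 100. ] 95.4 105.6
(np.float64(253.1), np.float64(200.2)) 42 [507.8  -7.4 100. ] 81.3 128.6
(np.float64(282.0), np.float64(211.4)) 45 [478.9 -84.  100. ] 80.7 -170.8
(np.float64(296.2), np.float64(211.0)) 28 [ 480.5 -121.5  100. ] 92.9 -147.1
(np.float64(263.1), np.float64(216.0)) 49 [466.4 -34.1 100. ] 99.2 158.2
```

View pics/c4.png

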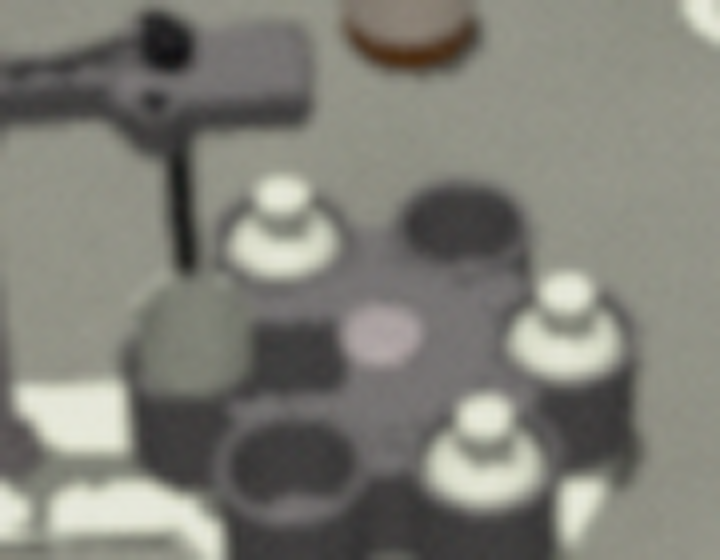

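```bash
python3 - <<'E'
from h import *
T=capture("top");S=capture("side")
c=lambda u,v:((u-205+.5)*8,(v-160+.5)*8)
a=np.radians(10.8)
for r,z in((82,125),):
  print("tip side crop",c(*proj(S,[558.5+r*np.cos(a),-71+r*np.sin(a),z])), "beaker rim", c(*proj(S,[558.5+r*np.cos(a),-71+r*np.sin(a),98])))
print([558.5+45*np.cos(a),-71+45*np.sin(a)])
p=[558.5+45*np.cos(a),-71+45*np.sin(a),244]
u,v=proj(T,p);print("pad topcrop",(u-170)*3,(v-90)*3)
for z in(300,350,400):
  u,v=proj(T,[449,-55,z]);print((u-170)*3,(v-90)*3, [onz(T,170+x/3,90+y/3,z).round(0) for x,y in((270,275),(445,340),(360,305))])
print(ctrl.sense()["joints"])
E
```

```text
tip side crop (np.float64(187.59994208264493), np.float64(275.23629614262745)) beaker rim (np.float64(191.33610152755773), np.float64(319.49050269819986))
[np.float64(602.7029262827909), np.float64(-62.567840843642394)]
pad topcrop 324.80292588634626 186.43746054365562
320.60834833018026 382.965078551508 [array([524., -19., 300.]), array([ 480., -142.,  300.]), array([504., -83., 300.])]
326.546132650504 377.84566896552224 [array([516., -18., 350.]), array([ 474., -132.,  350.]), array([497., -77., 350.])]
333.38317395398803 371.9509424310753 [array([508., -17., 400.]), array([ 469., -123.,  400.]), array([490., -71., 400.])]
[-6.93648790e-01 -2.14385742e-02  1.82207159e+00  4.16190246e-05
  1.34320180e+00 -1.63936648e+00]
```

Request:
{"fn": "step_arm", "kwargs": {"commands": [[[0.3,0.1,0.7],0],[[0.8,0.27,0],0],[[0.9,0.31,0],0],[[0.9,0.31,0],0],[[0.9,0.31,0],0]]}}

```text
time_s: 7.0
eef_pos: [511.0, -93.1, 295.1]
ee_rot: [0.672, 0.217, 0.673, -0.217]
force: [-0.2, -0.8, -0.1]
grip_width: -0.001
```

Request:
{"fn": "step_arm", "kwargs": {"commands": [[[0.9,0.31,0],0],[[0.9,0.31,0],0],[[0.5,0.2,0],0],[[0,0,0],0],[[0,0,0],0]]}}

```text
time_s: 7.5
eef_pos: [601.2, -61.1, 294.9]
ee_rot: [0.672, 0.217, 0.674, -0.217]
force: [0.3, -0.0, 0.3]
grip_width: -0.001
```

Request:
{"fn": "step_arm", "kwargs": {"commands": [[[0.03,-0.03,-0.4],0],[[0,0,-0.4],0],[[0,0,-0.15],0],[[0,0,-0.15],0],[[0,0,0],0]]}}

```text
time_s: 8.0
eef_pos: [602.1, -62.8, 252.3]
ee_rot: [0.673, 0.218, 0.673, -0.218]
force: [0.1, -0.4, 0.1]
grip_width: 0.001
```

```bash
python3 look.py 5
```

```text
[602.14383872 -62.79086642 252.348928  ] 44.40917171532097 10.652516105334668
```

View pics/s5.png

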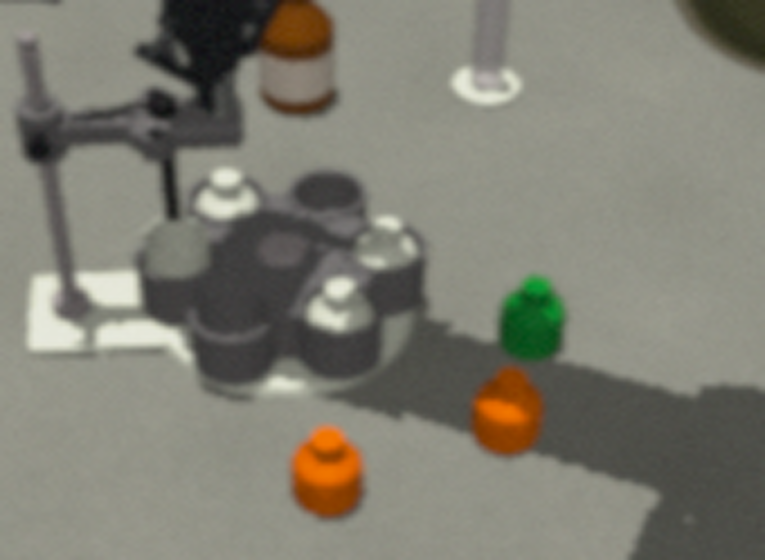

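Fingertips are on the pad, clear of the probe cap. Now I'll press down.

Request:
{"fn": "step_arm", "kwargs": {"commands": [[[0,0,-0.2],0],[[0,0,-0.25],0],[[0,0,-0.25],0],[[0,0,-0.25],0],[[0,0,-0.25],0]]}}

```text
time_s: 8.6
eef_pos: [602.7, -62.7, 203.5]
ee_rot: [0.673, 0.218, 0.672, -0.218]
force: [3.3, -1.2, 3.8]
grip_width: 0.006
```

```bash
python3 look.py 6
```

```text
[602.66759065 -62.68687178 203.47852842] 44.94312143725777 10.65938209744553
```

View pics/s6.png

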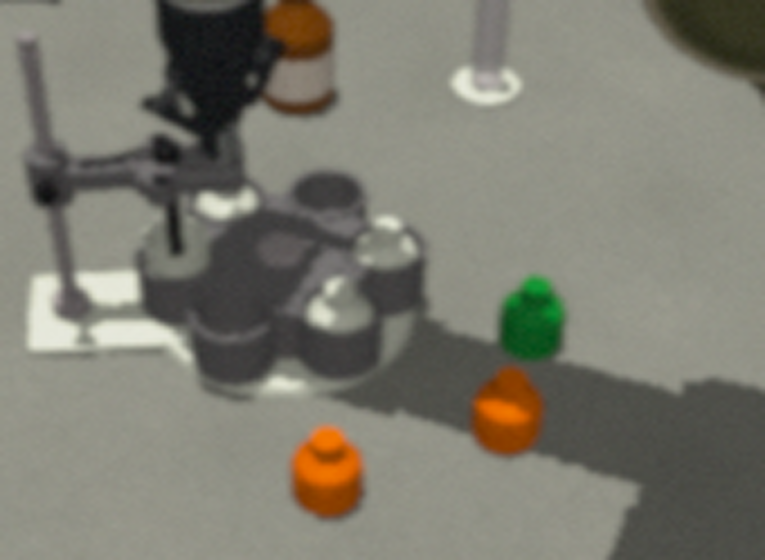

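Request:
{"fn": "step_arm", "kwargs": {"commands": [[[0,0,-0.2],0],[[0,0,-0.2],0],[[0,0,-0.15],0],[[0,0,-0.1],0],[[0,0,0],0]]}}

```text
time_s: 9.2
eef_pos: [602.2, -62.5, 177.4]
ee_rot: [0.672, 0.218, 0.673, -0.218]
force: [-0.1, -0.9, 0.5]
grip_width: -0.004
```

Request:
{"fn": "step_arm", "kwargs": {"commands": [[[0,0,-0.06],0],[[0,0,0],0],[[0,0,0],0]]}}

```text
time_s: 9.5
eef_pos: [602.4, -62.6, 175.7]
ee_rot: [0.673, 0.218, 0.673, -0.218]
force: [-0.7, 0.3, -0.8]
grip_width: 0.002
```

Not yet a firm force; I'll press on gently until the stop reacts.

Request:
{"fn": "step_arm", "kwargs": {"commands": [[[0,0,-0.04],0],[[0,0,-0.03],0],[[0,0,0],0],[[0,0,0],0]]}}

```text
time_s: 9.9
eef_pos: [602.5, -62.6, 174.9]
ee_rot: [0.673, 0.218, 0.672, -0.218]
force: [-6.0, 1.5, 13.7]
grip_width: -0.003
```

On the stop: z is held at 174.9 against 175 expected, at 13.7 N. I'll lift off and withdraw.

Request:
{"fn": "step_arm", "kwargs": {"commands": [[[0,0,0],0],[[0,0,0.1],0],[[0,0,0.4],0],[[0,0,0.8],0],[[0,0,0.9],0]]}}

```text
time_s: 10.4
eef_pos: [602.0, -62.5, 261.2]
ee_rot: [0.672, 0.218, 0.674, -0.218]
force: [-0.1, -1.0, -1.0]
grip_width: -0.002
```

Request:
{"fn": "step_arm", "kwargs": {"commands": [[[-0.3,0,0.9],0],[[-0.8,0,0.6],0],[[-0.9,0,0],0],[[-0.9,0,0],0],[[-0.9,-0.3,0],0]]}}

```text
time_s: 10.9
eef_pos: [448.9, -73.9, 321.0]
ee_rot: [0.673, 0.217, 0.673, -0.217]
force: [0.2, -1.3, 0.8]
grip_width: 0.0
```

Request:
{"fn": "step_arm", "kwargs": {"commands": [[[-0.9,-0.3,0],0],[[-0.7,-0.3,0],0],[[-0.5,-0.3,0],0],[[0,0,0],0],[[0,0,0],0]]}}

```text
time_s: 11.4
eef_pos: [366.6, -110.7, 321.3]
ee_rot: [0.673, 0.218, 0.672, -0.218]
force: [0.2, -0.9, -0.0]
grip_width: -0.001
```

```bash
python3 look.py 7; python3 - <<'E'
from h import *
T=capture("top");S=capture("side")
cv2.imwrite("pics/f.png",cv2.resize(S["image"],(800,600)))
cv2.imwrite("pics/c7.png",cv2.resize(S["image"][160:230,205:295],None,fx=8,fy=8,interpolation=cv2.INTER_CUBIC))
a=np.radians(10.8)
for z in (180,164): 
  u,v=proj(S,[558.5+82*np.cos(a),-71+82*np.sin(a),z]);print("cap top at z",z,(u-205+.5)*8,(v-160+.5)*8)
  u,v=proj(S,[558.5+25*np.cos(a),-71+25*np.sin(a),z]);print("free end at z",z,(u-205+.5)*8,(v-160+.5)*8)
E
```

```text
[ 366.58082202 -110.70576901  321.26484741] 195.98346606084246 -168.31110237493837
cap top at z 180 179.65625554437474 181.144609194954
free end at z 180 316.11931987303933 172.98423182409852
cap top at z 164 182.0148273415889 209.0815120571133
free end at z 164 317.32036658817015 200.93491444550273
```

View pics/t7.png

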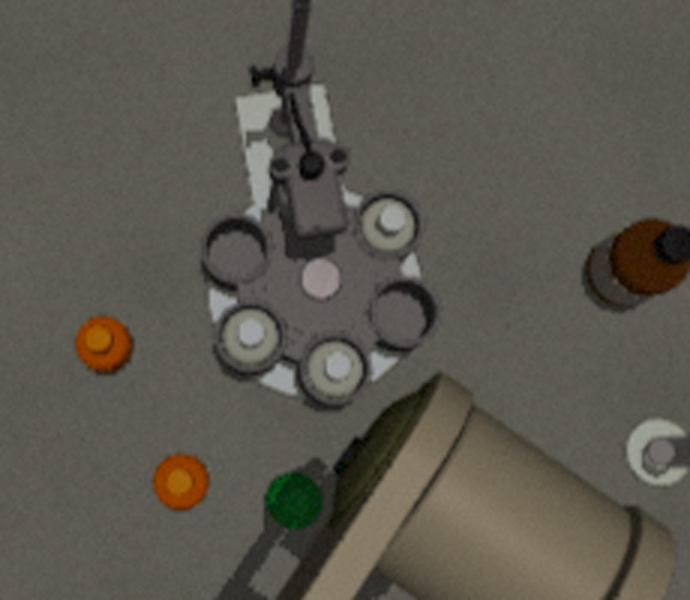

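View pics/c7.png

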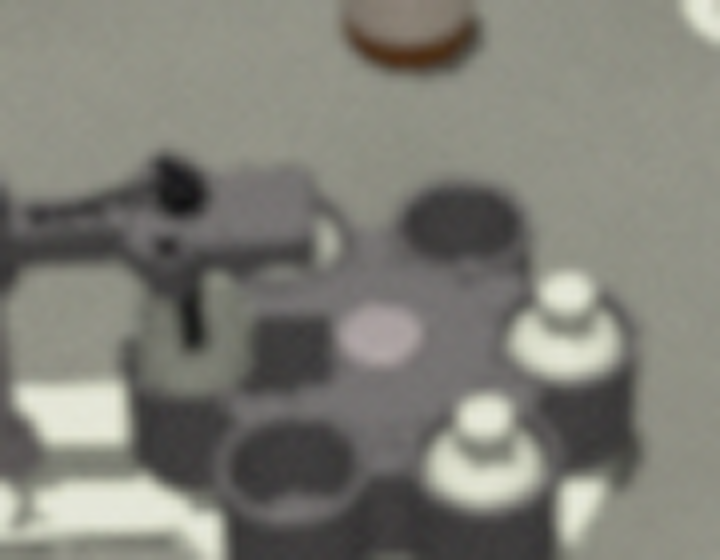

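View pics/f.png

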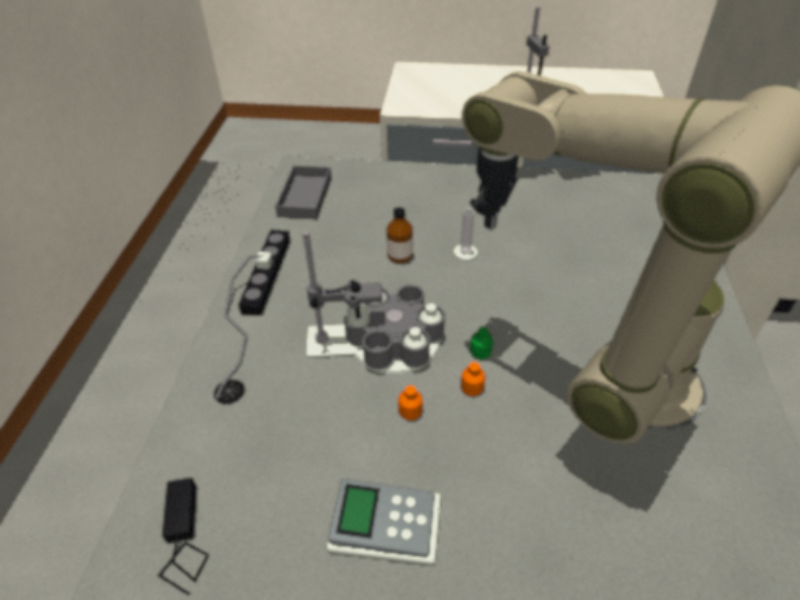

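```bash
python3 -c "
from rig import ticket; print(ticket.finish_job())"
```

```text
the job is handed in; nothing more can be done
None
```

The open beaker now stands under the probe, the holder is pressed down to its stop, the hand is clear, and I have handed the job in. No verdict was reported.

I turned the carousel about 45° anticlockwise with the closed fingertips, pushing the lobe of an empty well. I then pressed the holder down at its pad and lifted the hand away. This took about 12 s of the 67 s allowed.

**Last checks:**
- **Beaker under probe:** before pressing, the beaker stood at about 9.5° and the probe line at 10.8°, which puts the beaker about 2 mm off the probe's axis. The three bottle caps gave 8.6° to 10.6°, so the true offset could be 0 to 3 mm.
- **Holder down:** the fingertips stopped at z ≈ 164 mm with about 14 N of reaction, which matches the 164 mm expected on the stop. The last side view shows the probe in the middle of the beaker and the cap where it should be with the holder fully down.
- **Vessels and bench:** after I withdrew, the carousel had not shifted, the bottles looked upright in their wells, and the meter, cylinder, reagent and look-alikes looked unmoved.
- **Not measured directly:** I could not read the slide position or the contact forces on the vessels, so those rest on the pose, wrist force and pictures. No check failed.

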